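Couple two snap hooks to their anchor pins

ROBOT

A 6-joint arm with a two-finger parallel gripper is mounted at the origin on the work surface; the furniture and walls round the work are solid. World frame = base frame: x ahead of the robot, y to its left, z up, the work surface at z = 0. Lengths are in m, angles in rad, forces in N, time in s.
With the tool pointing down it reaches from about 0.375 to 0.9 m from the base axis. Payload 3.1 kg.
Tool frame: the origin (TCP) lies between the finger pads; the fingertips stand 22 mm ahead of it and the grasp point (between the pads) lies 3 mm ahead of it; z points along the fingers, y is the line along which they close (so a half turn about z gives the same grasp; the last joint's range is limited). The gripper opens to 87 mm and grips with 3 to 60 N. Pads are 19 mm wide; open, the fingers measure 117 mm over their backs; the gripper's body (75 mm by 190 mm) begins 51 mm behind the grasp point.
Start: joints at [-1.329, 0.527, 1.433, -0, 1.181, -0.178], TCP at [0.255, -0.57, 0.245] pointing down, gripper open.
Joint ranges: [-3.08, 3.08], [-0.75, 2.2], [0.22, 2.44], [-1.43, 4.57], [0, 2.65], [-2.85, 2.85]. Speed limits (rad/s): [2.79, 2.79, 3.14, 3.14, 3.14, 3.14].

INTERFACE

Orientations are given as a unit quaternion [x, y, z, w].
In Python, from rig import robot gives the robot as it stands.
- The arm moves only by the tool move_arm, never from a script. Its argument "series" is text: rows parted by semicolons, each of 6 numbers parted by spaces: the shift along the tool's x, y, z in mm, then the turn, a rotation vector about the tool's x, y, z in degrees. In form: dx dy dz ax ay az; .... A call has 1 to 8 rows; each row is the pose to reach, as a shift and turn from the pose commanded when the call began, along the tool's axes at that moment; what a row does not reach only later rows make up. A row lasts 1/12 s, in which the tool goes at most 41.7 mm and 7.16 degrees, less where a joint would pass 70% of its speed; a pose out of reach is approached as far as the arm can. A call with a gripper value outside its range is refused whole. "jaw" is the opening, from 0 (shut) to 1 (fully open), set as the call begins (left out, the last holds). The fingers move at their own pace and stop on an object; "newtons" is the grip in N (left out, the last holds). Time passes only in rows, so rows that repeat a pose let the fingers close. It gives the time, the measured TCP pose, the force, the opening and the grip force at its end, in the units of the state.
- robot.get_obs(): the state, without advancing time (a new reading comes with each control period).
- robot.camera(name): name is "side" or "top"; returns a dict with "img" (400x640x3 uint8, red, green, blue), "mtx" (3x3 intrinsics, pixels), "world_to_cam" (4x4, takes a point from world to camera coordinates). Camera axes: x right, y down, z forward; pixel columns grow to the right and rows downward; lengths in m; the calibration is good to about 2 mm. A picture is of the moment at which its call begins. There is no depth.
- robot.hand_in(): hands the job in; it is judged then, once.
Trained networks look in a picture, given as the dict that the camera call returned (one of the last four; its "shot" number tells which), for a name from the list of things; names that differ only in an ending like _2 or _b are one class to them, and where a whole thing is asked for, a point or a joint stands for the part that bears it (a point fixed in the world has none). Each returns a list of dicts, best first, with "p" (0 to 1); they miss things now and then, are a little off and sometimes report something else, mostly with a low value. They report only what shows in the picture. A call takes as long as a camera call. They do not tell look-alikes from the thing itself.
- robot.search_frame(picture, thing): "xyz" ([x, y, z] in m, in world coordinates, good to about 4 mm: the middle of the surface that is visible of it).
- robot.tip_of(picture, thing): "xyz" ([x, y, z] in m, in world coordinates, good to about 4 mm: a listed point, or the origin of a listed thing).
The state is a dict: "time": time; "q": joint angles; "joint_velocities": joint speeds; "joint_torque": joint torques, N m; "position": TCP position; "tool_rot": TCP orientation; "ft_force": force on the tool from outside, world axes, zero at the start; "moment": the same for the moment, N m; "grip_width": finger opening in m; "grip_force": force on a finger pad.
Only numpy, scipy, OpenCV 4.12 (cv2) and the standard library are available. Lean on these libraries where they do the work, as an engineer would, in place of code of your own. Each camera call takes 0.05 s, during which the arm holds its last target. There are 200 camera calls.

TASK

Couple the two snap hooks to the two anchor pins on the bench, the large hook to the thick pin and the small hook to the thin pin: push each hook's mouth level onto its pin until the sprung latch has flipped shut behind the pin. Leave both hooks lying flat on their anchor plates, latched and released, and do not shift or tip the other things on the bench.

Things in the scene. Friction and masses are not known exactly. Their poses are not given: they have to be found in the camera images.
- large_hook_grip (a point): centre of the shank (10 mm above the underside) of the larger plain-steel snap hook, 185 mm long, 20 mm thick, lying flat, under 0.6 kg. Axes: x along the hook towards its open mouth, y across, z up. Shank 26 mm wide (across y), straight sides from 10 mm ahead of here to 15 mm behind. Tail ends 45 mm behind, prong tips 140 mm ahead
- large_hook_seat (a point): where the axis of the Ø24 mm pin lies in the large hook when it is right home: 72 mm ahead of the hook's grip point on its x axis, half-way up; axes as there. The U-shaped head is 58 mm wide; its mouth opens to +x and is 30 mm wide between two parallel prongs with rounded tips
- large_hook_latch (a joint): Large hook's sprung latch: dark bar 33 mm long, 7 mm thick, across the mouth 123 mm ahead of the grip point, pivoted in the +y prong. 0 = shut, grows to 1.55 rad as its free end swings in towards the seat (never outward). The entering pin pushes it in with about 3 to 8 N; it flips shut by itself once the pin is within about 7 mm of its seated place
- small_hook_grip (a point): centre of the shank (10 mm above the underside) of the smaller plain-steel snap hook, 151 mm long, 20 mm thick, lying flat, under 0.6 kg. Axes: x along the hook towards its open mouth, y across, z up. Shank 22 mm wide (across y), straight sides from 10 mm ahead of here to 15 mm behind. Tail ends 38 mm behind, prong tips 113 mm ahead
- small_hook_seat (a point): where the axis of the Ø16 mm pin lies in the small hook when it is right home: 59.5 mm ahead of the hook's grip point on its x axis, half-way up; axes as there. The U-shaped head is 45 mm wide; its mouth opens to +x and is 21 mm wide between two parallel prongs with rounded tips
- small_hook_latch (a joint): Small hook's sprung latch: dark bar 24 mm long, 7 mm thick, across the mouth 98 mm ahead of the grip point, pivoted in the +y prong. 0 = shut, grows to 1.55 rad as its free end swings in towards the seat (never outward). The entering pin pushes it in with about 3 to 8 N; it flips shut by itself once the pin is within about 7 mm of its seated place
- thick_pin_anchor_pin (a point): point on the axis of the thick upright steel pin (Ø24 mm), 20 mm above the table. The pin stands fixed on a 6 mm base plate and ends at 42 mm in a fixed head Ø44 mm, top at 51 mm, so a hook enters only level, between plate and head. Axes: x points from the pin to the anchor's back plate, so a hook comes from -x moving along +x; z up
- thick_pin_anchor: fixed grey steel anchor with the thick pin; origin on the pin's axis at the table, axes as the pin's. Base plate 86 mm wide, 6 mm thick, from 30 mm before the pin to 101 mm beyond; upright back plate 48 mm tall, its front face 91 mm beyond the pin, small ribs at its ends to 81 mm
- thin_pin_anchor_pin (a point): point on the axis of the thin upright steel pin (Ø16 mm), 20 mm above the table. The pin stands fixed on a 6 mm base plate and ends at 42 mm in a fixed head Ø32 mm, top at 51 mm, so a hook enters only level, between plate and head. Axes: x points from the pin to the anchor's back plate, so a hook comes from -x moving along +x; z up
- thin_pin_anchor: fixed grey steel anchor with the thin pin; origin on the pin's axis at the table, axes as the pin's. Base plate 86 mm wide, 6 mm thick, from 30 mm before the pin to 86 mm beyond; upright back plate 48 mm tall, its front face 76 mm beyond the pin, small ribs at its ends to 66 mm
- threadlock_bottle: small upright bottle with a pointed cap, 42 x 26 mm, 102 mm tall, loose bystander standing between the two anchors; origin under its centre
- tape_roll: roll of black tape lying flat, 105 mm across, 25 mm high, loose bystander; origin under its centre
- spare_wheel: grey wheel lying flat, 100 mm across, 34 mm high, loose bystander; origin under its centre
- spanner: combination spanner lying along its y axis, 207 x 35 mm, 8 mm high, loose bystander; origin under its centre
Not all that is in view belongs to the job. Leave any orange or pink look-alike of the thin_pin_anchor alone.

How it is judged:
At the end, for the whole second after the job is handed in: Thick pin in the large hook, thin pin in the small one, between seat and latch (68-113 / 55-92 mm ahead of the grip point, within 10 mm of the hook's centre line, 22 mm in height); latches shut (under 0.12 rad); hooks flat (tilt under 0.2 rad) and at rest (under 0.02 m/s) (x of thick_pin_anchor_pin in the frame of large_hook_grip between 0.068 and 0.113 m and y of thick_pin_anchor_pin in the frame of large_hook_grip between -0.01 and 0.01 m and z of thick_pin_anchor_pin in the frame of large_hook_grip between -0.022 and 0.022 m and value of joint each of large_hook_latch, small_hook_latch below 0.12 rad and angle between each of large_hook_grip, small_hook_grip's own z axis and vertical below 0.2 rad and linear speed of each of large_hook, small_hook below 0.02 m/s and x of thin_pin_anchor_pin in the frame of small_hook_grip between 0.055 and 0.092 m and y of thin_pin_anchor_pin in the frame of small_hook_grip between -0.01 and 0.01 m and z of thin_pin_anchor_pin in the frame of small_hook_grip between -0.022 and 0.022 m); the robot touches nothing.
It fails at once if a bystander (bottle, tape roll, wheel, spanner) is moved by more than 25 mm (distance of any of threadlock_bottle, tape_roll, spare_wheel, spanner from where it was at the start of the episode above 0.025 m).
It fails at once if the bottle is tipped (angle between threadlock_bottle's own z axis and vertical above 0.5 rad).
It also fails if it takes over 72 s, if anything falls off the work surface, if the arm or the gripper's body presses on something with over 40 N, if the wrist force passes 120 N, or if a joint passes its speed limit or range.

## Working session

There is one attempt and no reset: what is moved stays moved. The work goes in short steps, Python scripts to look and compute and a tool call to move; the robot and the scene stay as the last step left them, time stands still between calls to the robot, and variables do not carry over. Pictures are saved under pics/ and viewed, at most 10 in all, crops included, and the job is handed in when it is done.

Besides the shell and the picture viewer there is one more tool, called after "Call:" as a command line: name --argument value ..., lists and objects as JSON in quotes. move_arm: Moves the arm, as the interface text tells. Its arguments: {"type":"object","properties":{"series":{"type":"string"},"jaw":{"type":"number"},"newtons":{"type":"number"}},"required":["series"]}

```bash
mkdir -p pics; cat > h.py <<'E'
import numpy as np, cv2
from rig import robot
from scipy.spatial.transform import Rotation as R
def px(c,p):
    p=np.asarray(p,float); q=c["world_to_cam"]@np.r_[p,1]; u=c["mtx"]@q[:3]; return u[:2]/u[2]
def ray(c,uv,z):
    M=c["world_to_cam"]; o=-M[:3,:3].T@M[:3,3]; d=M[:3,:3].T@np.linalg.inv(c["mtx"])@np.r_[uv,1]
    return o+d*(z-o[2])/d[2]
def rel(target,yaw=None):
    o=robot.get_obs(); r=R.from_quat(o["tool_rot"]); return r.inv().apply(np.array(target)-o["position"])*1000
E
python3 - <<'E'
from h import *
np.set_printoptions(precision=4,suppress=True)
o=robot.get_obs(); print(o)
for n in ["top","side"]:
    c=robot.camera(n); cv2.imwrite(f"pics/{n}0.png",c["img"][:,:,::-1])
    for t in ["large_hook_grip","large_hook_seat","small_hook_grip","small_hook_seat","thick_pin_anchor_pin","thin_pin_anchor_pin","threadlock_bottle","tape_roll","spare_wheel","spanner"]:
        print(n,t,[(np.round(d["xyz"],3).tolist(),round(d["p"],2),px(c,d["xyz"]).round().tolist()) for d in robot.tip_of(c,t)])
E
```

```text
{'time': 0.0, 'q': array([-1.3285,  0.5284,  1.4339,  0.    ,  1.1814, -0.1785]), 'joint_velocities': array([-0.0013, -0.0001,  0.0006, -0.0002,  0.0007, -0.0008]), 'joint_torque': array([ -0.0001, -44.004 , -17.6593,   0.0633,   0.0581,  -0.0002]), 'position': array([ 0.2552, -0.5698,  0.2436]), 'tool_rot': array([ 0.9779,  0.2089, -0.    , -0.0011]), 'ft_force': array([-0.1698, -0.1114, -0.0744]), 'moment': array([ 0.0166, -0.0062, -0.0299]), 'grip_force': 0.0, 'grip_width': 0.08726729842577104}
top large_hook_grip [([0.433, -0.383, 0.01], 0.83, [434.0, 235.0]), ([0.411, -0.222, -0.002], 0.49, [390.0, 240.0])]
top large_hook_seat [([0.498, -0.396, 0.01], 0.59, [438.0, 217.0])]
top small_hook_grip [([0.551, -0.143, 0.012], 0.61, [369.0, 201.0])]
top small_hook_seat [([0.604, -0.112, 0.009], 0.83, [361.0, 187.0])]
top thick_pin_anchor_pin [([0.615, 0.298, 0.022], 0.75, [250.0, 179.0])]
top thin_pin_anchor_pin [([0.618, 0.503, 0.021], 0.85, [194.0, 177.0]), ([0.305, 0.21, 0.025], 0.65, [269.0, 265.0]), ([0.684, 0.061, 0.019], 0.64, [315.0, 164.0])]
top threadlock_bottle [([0.628, 0.17
[... 393 characters left out ...]
 0.062, -0.005], 0.67, [277.0, 204.0]), ([0.684, 0.058, 0.016], 0.5, [276.0, 198.0])]
side small_hook_seat [([0.609, -0.113, 0.008], 0.69, [325.0, 182.0]), ([0.616, 0.295, 0.0], 0.43, [242.0, 254.0])]
side thick_pin_anchor_pin [([0.618, 0.3, 0.019], 0.76, [239.0, 250.0]), ([0.435, -0.385, 0.01], 0.39, [405.0, 161.0])]
side thin_pin_anchor_pin [([0.616, 0.5, 0.019], 0.8, [181.0, 301.0]), ([0.303, 0.212, 0.024], 0.69, [359.0, 277.0]), ([0.684, 0.06, 0.016], 0.62, [276.0, 199.0])]
side threadlock_bottle []
side tape_roll [([0.723, -0.341, 0.003], 0.87, [332.0, 147.0])]
side spare_wheel [([0.411, -0.222, -0.001], 0.95, [392.0, 187.0])]
side spanner [([0.467, 0.431, 0.004], 0.72, [250.0, 313.0])]
```

```bash
python3 - <<'E'
import cv2
a=cv2.imread("pics/top0.png")[120:300,150:470]; cv2.imwrite("pics/a.png",cv2.resize(a,(800,450),interpolation=cv2.INTER_CUBIC))
b=cv2.imread("pics/side0.png")[100:340,130:450]; cv2.imwrite("pics/b.png",cv2.resize(b,(800,600),interpolation=cv2.INTER_CUBIC))
E
```

```text
(no output)
```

View pics/a.png

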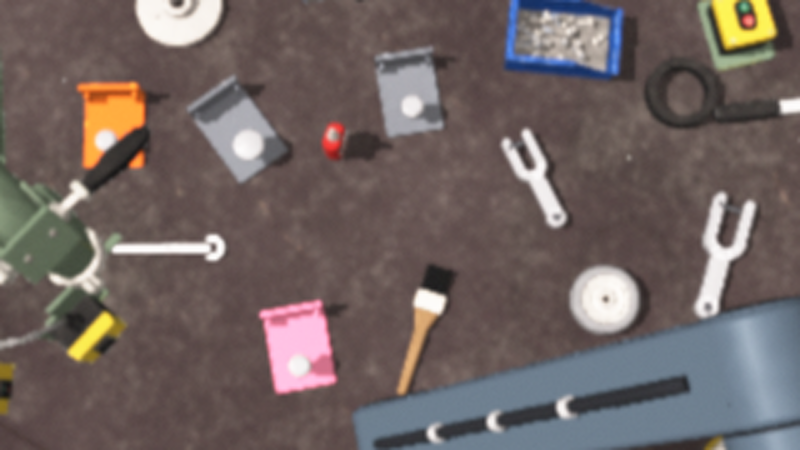

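View pics/b.png

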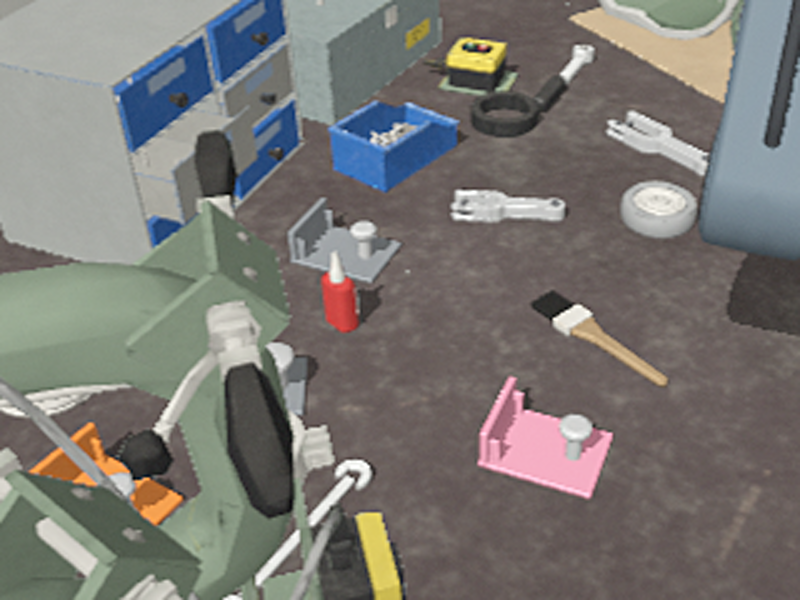

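```bash
cat >> h.py <<'E'
np.set_printoptions(precision=1,suppress=True)
def Rt(yaw,th=20): return R.from_euler('z',yaw,degrees=True)*R.from_euler('y',-th,degrees=True)*R.from_euler('x',180,degrees=True)
def plan(pos,yaw,th=20):
    """row (mm,deg) from measured pose to TCP pos with tool x along yaw"""
    o=robot.get_obs(); r=R.from_quat(o["tool_rot"])
    return np.r_[r.inv().apply(np.array(pos)-o["position"])*1000, (r.inv()*Rt(yaw,th)).as_rotvec(degrees=True)]
def tcp_for(g,yaw,dx=0.,th=20,lift=0.):
    """TCP so pad middle is at hook-x dx of hook with grip point g (hook flat on table), plus lift"""
    h=np.array([np.cos(np.radians(yaw)),np.sin(np.radians(yaw)),0]); p=np.array(g)+h*(dx-.0059); p[2]=.0290+lift; return p
E
python3 - <<'E'
from h import *
for n in ["top","side"]:
    c=robot.camera(n); im=c["img"].astype(int)
    # hooks: bright grey masks
    m=((im.min(2)>115)&(im.max(2)-im.min(2)<30)).astype(np.uint8)
    k,lab,st,ce=cv2.connectedComponentsWithStats(m)
    for name,p in [("L",(.465,-.39,.01)),("S",(.575,-.13,.01))]:
        u=px(c,p); d=np.zeros_like(m); cv2.circle(d,tuple(int(v) for v in u),24,1,-1)
        ids=np.unique(lab[(d*m)>0]); sel=np.isin(lab,[i for i in ids if st[i,4]>25 and st[i,4]<900])
        P=np.array([ray(c,(x,y),.012 if n=="top" else .015)[:2] for y,x in np.argwhere(sel)])
        v=np.linalg.svd(P-P.mean(0))[2][0]; v*=np.sign(v[0]); s=(P-P.mean(0))@v
        print(n,name,len(P),P.mean(0)*1000,"yaw",np.degrees(np.arctan2(v[1],v[0])),"ends",(P.mean(0)+v*s.min())*1000,(P.mean(0)+v*s.max())*1000)
    for name,p,z in [("thick",(.617,.299,.051),.047),("thin",(.684,.061,.051),.047)]:
        u=px(c,p).round().astype(int); w=im[u[1]-9:u[1]+10,u[0]-9:u[0]+10].min(2)
        t=175; print(n,name,u); print("\n".join(" ".join("%3d"%x for x in r) for r in w))
E
```

```text
top L 545 [ 483.4 -396. ] yaw -15.992541502871719 ends [ 386.9 -368.4] [ 570.3 -420.9]
top S 380 [ 589.5 -123.6] yaw 27.480639495959597 ends [ 516.6 -161.5] [654.3 -89.9]
top thick [248 177]
174 174 173 174 174 175 174 174 174 174 174 174 174 173 172 170 162 135  99
175 173 173 174 175 175 173 175 172 173 174 173 173 173 171 172 170 157 119
176 175 174 172 172 173 173 175 175 177 177 176 174 174 172 173 172 167 146
173 174 173 173 174 174 175 179 182 188 191 187 180 175 174 173 171 171 165
172 173 173 172 173 175 183 197 209 214 217 211 202 191 180 173 171 172 172
173 173 176 174 176 186 205 224 231 232 231 229 224 213 198 178 170 168 167
174 175 175 174 185 210 230 236 237 237 235 233 231 227 216 190 166 150 147
173 174 174 176 195 230 240 241 240 238 236 235 233 230 222 196 156 123 111
172 173 174 180 208 237 243 243 242 240 237 237 234 231 226 203 150 109  98
172 173 174 184 218 241 243 245 245 242 240 237 234 232 228 208 154 109  97
171 173 174 184 221 243 246 248 248 245 242 238 236 233 229 207 152 108  97
172 172 174 179 214 244 250 251 249 246 243 240 238 235 227 198 143 106  
[... 4399 characters left out ...]
  91  94  92  93
156 151 132  87 180 226 214 207 207 208 209 214 212 193 150  95 103 108 104
162 164 162 149 208 241 229 224 218 218 221 221 220 196 123 101 107 106 103
162 163 164 157 178 219 241 243 240 238 235 228 200 143 109 103 109 107 103
163 162 162 159 156 187 208 209 213 207 194 183 169 150 135  95 100 114 105
159 160 161 160 157 156 166 183 186 176 161 145 128 106 108 100 107 110  87
161 159 160 159 158 159 156 150 139 141 139 130 111  97 101 101 100 103  99
159 160 161 159 159 157 153 176 195 193 179 150 113  96  99 104 101 102  99
160 161 161 159 158 160 149 174 202 198 186 158 120  96  98 100  99  99  92
158 160 159 159 158 159 155 180 201 196 186 158 119  96  97  92  95  89 127
```

```bash
python3 - <<'E'
from h import *
c=robot.camera("top"); s=robot.camera("side")
print("thick",ray(c,(248.35,177.6),.051)*1000,"thin",ray(c,(314.2,162.),.051)*1000,"thin side",ray(s,(275.,190.8),.051)*1000)
print(px(s,ray(c,(248.35,177.6),.051)))
p=tcp_for((.433,-.382,0),-15,-.001); print(p*1000)
print(plan(p+[0,0,.09],-15))
E
```

```text
thick [615.4 298.3  51. ] thin [681.1  62.1  51. ] thin side [679.6  66.   51. ]
[238.9 241.5]
[ 426.3 -380.2   29. ]
[ 233.8 -103.8  125.6   -6.8   19.2   38.7]
```

Call:
move_arm --series "234 -104 126 -6.8 19.2 38.7; 234 -104 126 -6.8 19.2 38.7; 234 -104 126 -6.8 19.2 38.7; 234 -104 126 -6.8 19.2 38.7; 234 -104 126 -6.8 19.2 38.7; 234 -104 126 -6.8 19.2 38.7; 234 -104 126 -6.8 19.2 38.7; 234 -104 126 -6.8 19.2 38.7" --jaw 1 --newtons 60

```text
time: 1.97
position: [0.4266, -0.3715, 0.1151]
tool_rot: [0.977, -0.127, 0.169, 0.017]
ft_force: [-0.2, 0.9, 0.6]
grip_width: 0.0869
grip_force: 0.0
```

```bash
python3 - <<'E'
from h import *
p=tcp_for((.433,-.382,0),-15,-.001)
print(plan(p+[0,0,.09],-15),plan(p,-15),robot.get_obs()["joint_velocities"])
for n in ["top","side"]:
    c=robot.camera(n); u=px(c,(.45,-.38,.03)).astype(int); a=c["img"][max(u[1]-60,0):u[1]+60,u[0]-80:u[0]+80,::-1]; cv2.imwrite(f"pics/{n}1.png",cv2.resize(a,None,fx=2.5,fy=2.5))
a=np.hstack([cv2.imread("pics/top1.png"),cv2.imread("pics/side1.png")]);cv2.imwrite("pics/c.png",a);print(a.shape)
E
```

```text
[ 3.1  8.4 -3.1 -0.7  0.4  0.1] [-27.    9.4  81.7  -0.7   0.4   0.1] [-0.1 -0.  -0.1 -0.1  0.  -0. ]
(300, 800, 3)
```

View pics/c.png

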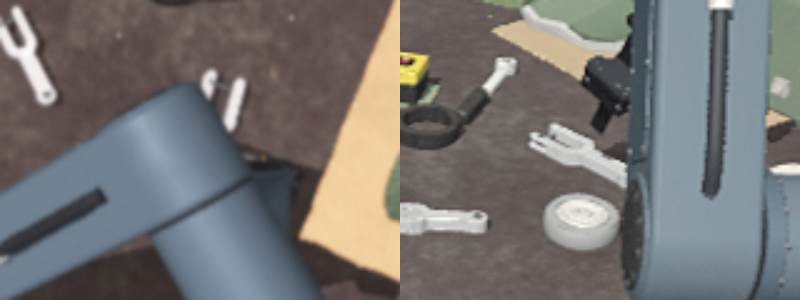

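Call:
move_arm --series "-15 0 42 0 0 0; -22 0 62 0 0 0; -30 0 84 0 0 0; -30 0 84 0 0 0; -30 0 84 0 0 0; -30 0 84 0 0 0"

```text
time: 2.57
position: [0.4272, -0.382, 0.0307]
tool_rot: [0.976, -0.129, 0.173, 0.024]
ft_force: [-0.0, 0.1, 0.1]
grip_width: 0.0873
grip_force: 0.0
```

```bash
python3 - <<'E'
from h import *
p=tcp_for((.433,-.382,0),-15,-.001)
print(plan(p,-15),robot.get_obs()["position"]*1000,robot.get_obs()["ft_force"])
E
```

```text
[-1.8 -1.5  1.1  0.1 -0.1 -0. ] [ 427.2 -382.    30.7] [-0.   0.1  0.1]
```

Close with 60 N, then read.

Call:
move_arm --series "0 -1 2 0 0 0; 0 -1 2 0 0 0; 0 -1 2 0 0 0; 0 -1 2 0 0 0; 0 -1 2 0 0 0; 0 -1 2 0 0 0; 0 -1 2 0 0 0; 0 -1 2 0 0 0" --jaw 0 --newtons 60

```text
time: 3.23
position: [0.4279, -0.3792, 0.0275]
tool_rot: [0.976, -0.128, 0.172, 0.022]
ft_force: [-0.6, 0.1, -0.0]
grip_width: 0.0418
grip_force: 0.0
```

Call:
move_arm --series "7 0 -19 0 0 0; 14 0 -38 0 0 0; 20 0 -56 0 0 0; 20 0 -56 0 0 0; 20 0 -56 0 0 0; 20 0 -56 0 0 0"

```text
time: 3.73
position: [0.4274, -0.3788, 0.0865]
tool_rot: [0.976, -0.129, 0.172, 0.022]
ft_force: [-0.4, -0.0, -0.8]
grip_width: 0.0037
grip_force: 0.0
```

```bash
python3 - <<'E'
from h import *
o=robot.get_obs();print(o["position"]*1000,o["ft_force"],o["moment"]*1000,o["grip_width"],o["grip_force"])
c=robot.camera("side")
for t in ["large_hook_grip","large_hook_seat"]: print([(d["xyz"],d["p"]) for d in robot.tip_of(c,t)])
u=px(c,(.47,-.38,.06)).astype(int); a=c["img"][u[1]-60:u[1]+60,u[0]-80:u[0]+80,::-1]; cv2.imwrite("pics/d.png",cv2.resize(a,None,fx=4,fy=4))
E
```

```text
[ 427.4 -378.8   86.5] [-0.4 -0.  -0.8] [104.6 246.6  28.9] 0.0036785818422770517 0.0
[]
[([0.5027, -0.3994, 0.0095], 0.88)]
```

View pics/d.png

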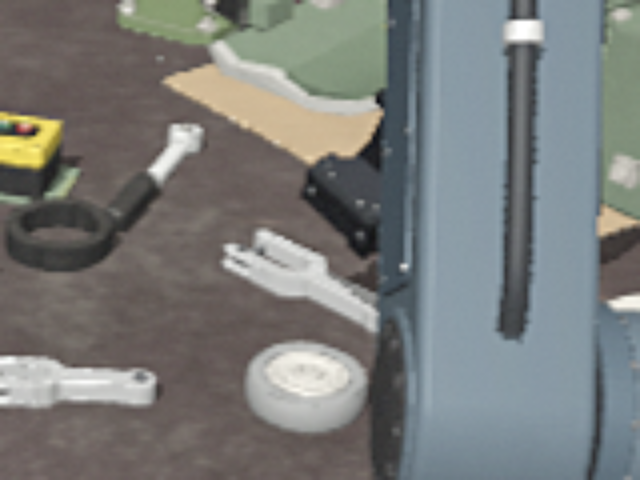

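The fingers close slower than one call allowed (about 70 mm/s), so I lifted before the grip was made. The hook is untouched, so I'll go back down and wait longer.

Call:
move_arm --series "0 0 0 0 0 0; 0 0 0 0 0 0; 0 0 0 0 0 0; 0 0 0 0 0 0; 0 0 0 0 0 0; 0 0 0 0 0 0; 0 0 0 0 0 0; 0 0 0 0 0 0" --jaw 0.62

```text
time: 4.55
position: [0.4275, -0.3792, 0.087]
tool_rot: [0.976, -0.128, 0.172, 0.023]
ft_force: [0.2, 0.1, -0.5]
grip_width: 0.0466
grip_force: 0.0
```

```bash
python3 - <<'E'
from h import *
p=tcp_for((.433,-.382,0),-15,-.001)
print(plan(p,-15),robot.get_obs()["grip_width"])
E
```

```text
[-20.6   1.3  54.2  -0.    0.    0. ] 0.04658187096260777
```

Call:
move_arm --series "-10 1 27 0 0 0; -20 1 53 0 0 0; -20 1 54 0 0 0; -20 1 54 0 0 0; -20 1 54 0 0 0"

```text
time: 4.97
position: [0.4271, -0.3802, 0.0299]
tool_rot: [0.976, -0.128, 0.172, 0.023]
ft_force: [-0.0, -1.0, 1.1]
grip_width: 0.0537
grip_force: 0.0
```

Call:
move_arm --series "0 0 0 0 0 0; 0 0 0 0 0 0; 0 0 0 0 0 0; 0 0 0 0 0 0; 0 0 0 0 0 0; 0 0 0 0 0 0; 0 0 0 0 0 0; 0 0 0 0 0 0" --jaw 0 --newtons 60

```text
time: 5.63
position: [0.4271, -0.3801, 0.0299]
tool_rot: [0.976, -0.129, 0.172, 0.023]
ft_force: [-0.9, 1.6, 5.4]
grip_width: 0.0251
grip_force: 60.0
```

Call:
move_arm --series "2 0 -6 0 0 0; 6 0 -16 0 0 0; 12 0 -32 0 0 0; 20 0 -56 0 0 0; 20 0 -56 0 0 0; 20 0 -56 0 0 0; 20 0 -56 0 0 0"

```text
time: 6.22
position: [0.4262, -0.3792, 0.0878]
tool_rot: [0.977, -0.128, 0.171, 0.022]
ft_force: [0.3, 0.1, -3.2]
grip_width: 0.0252
grip_force: 60.0
```

```bash
python3 - <<'E'
from h import *
o=robot.get_obs();print(o["position"]*1000,o["ft_force"],o["moment"]*1000,o["grip_width"],o["grip_force"])
c=robot.camera("side")
print([(d["xyz"],d["p"]) for d in robot.tip_of(c,"large_hook_seat")])
h=np.array([np.cos(.26),-np.sin(.26),0])
T=tcp_for((.6154,.2983,0),20,-.001-.175,lift=.10); print(T*1000,np.round(plan(T,20),1))
E
```

```text
[ 426.2 -379.2   87.8] [ 0.3  0.1 -3.2] [183.7 569.8 -61. ] 0.02522443130263798 59.972761273384094
[([0.4996, -0.3962, 0.0718], 0.78), ([0.7222, -0.34, 0.0002], 0.62)]
[444.5 236.1 129. ] [-119.1 -599.1  -85.8   11.8    0.1  -32.9]
```

Call:
move_arm --series "5 -10 -20 0 0 0; 5 -30 -60 0.7 0 -2; -5 -60 -90 2 0 -5; -20 -95 -110 3 0 -8; -30 -132 -120 4 0 -11; -40 -170 -124 5 0 -14; -48 -208 -124 6 0 -17; -54 -246 -124 7 0 -20"

```text
time: 6.98
position: [0.3988, -0.1158, 0.1864]
tool_rot: [0.984, 0.054, 0.172, -0.008]
ft_force: [1.0, 0.8, -2.6]
grip_width: 0.0255
grip_force: 60.0
```

```bash
python3 - <<'E'
from h import *
T=tcp_for((.6154,.2983,0),20,-.001-.175,lift=.14); o=robot.get_obs(); print(T*1000,np.round(plan(T,20),1),o["position"],o["q"],o["ft_force"],o["moment"])
E
```

```text
[444.5 236.1 169. ] [  73.3 -344.8   44.1    4.8    0.2  -12.9] [ 0.4 -0.1  0.2] [-0.7  0.3  2.2  0.6  0.5  0.2] [ 1.   0.8 -2.6] [-0.1  0.5  0. ]
```

Call:
move_arm --series "10 -38 2 1 0 -3; 20 -76 6 2 0 -5; 30 -116 12 3 0 -8; 40 -156 20 4 0 -11; 48 -196 26 4.8 0 -12.9; 56 -236 32 4.8 0 -12.9; 64 -270 38 4.8 0 -12.9; 70 -290 42 4.8 0 -12.9"

```text
time: 7.65
position: [0.447, 0.1816, 0.1686]
tool_rot: [0.97, 0.172, 0.168, -0.03]
ft_force: [0.3, -0.1, -3.1]
grip_width: 0.0253
grip_force: 60.0
```

```bash
python3 - <<'E'
from h import *
robot.camera("top");robot.camera("top");robot.camera("top");robot.camera("top")
T=tcp_for((.6154,.2983,0),20,-.001-.175,lift=.012); o=robot.get_obs(); print(T*1000,np.round(plan(T,20),1),o["position"])
E
```

```text
[444.5 236.1  41. ] [-27.3 -54.3 126.1   0.    0.3   0.1] [0.4 0.2 0.2]
```

Call:
move_arm --series "0 -30 5 0 0.3 0; -5 -54 30 0 0.3 0; -13 -54 65 0 0.3 0; -20 -54 100 0 0.3 0; -27 -54 125 0 0.3 0; -27 -54 125 0 0.3 0; -27 -54 125 0 0.3 0; -27 -54 125 0 0.3 0"

```text
time: 8.52
position: [0.4485, 0.2404, 0.0694]
tool_rot: [0.969, 0.171, 0.174, -0.04]
ft_force: [-0.1, -0.6, -4.3]
grip_width: 0.0256
grip_force: 60.0
```

```bash
python3 - <<'E'
from h import *
T=tcp_for((.6154,.2983,0),20,-.001-.175,lift=.012); o=robot.get_obs(); print(T*1000,np.round(plan(T,20),1),o["position"]*1000,o["ft_force"])
c=robot.camera("top");s=robot.camera("side")
for n,c in (("top",c),("side",s)):
    for t in ["large_hook_grip","large_hook_seat","thick_pin_anchor_pin","threadlock_bottle"]: print(n,t,[(np.round(d["xyz"],3).tolist(),round(d["p"],2)) for d in robot.tip_of(c,t)])
    u=px(c,(.56,.26,.03)).astype(int); a=c["img"][u[1]-50:u[1]+50,u[0]-50:u[0]+50,::-1]; cv2.imwrite(f"pics/{n}2.png",cv2.resize(a,None,fx=4,fy=4,interpolation=cv2.INTER_CUBIC))
cv2.imwrite("pics/e.png",np.hstack([cv2.imread("pics/top2.png"),cv2.imread("pics/side2.png")]))
E
```

```text
[444.5 236.1  41. ] [-14.9   3.2  24.7  -1.   -0.5  -0.2] [448.5 240.4  69.4] [-0.1 -0.6 -4.3]
top large_hook_grip [([0.456, 0.24, 0.053], 0.85)]
top large_hook_seat [([0.518, 0.272, 0.05], 0.75)]
top thick_pin_anchor_pin [([0.617, 0.298, 0.02], 0.67)]
top threadlock_bottle [([0.628, 0.175, -0.002], 0.47)]
side large_hook_grip [([0.456, 0.24, 0.047], 0.87), ([0.524, 0.27, 0.051], 0.62)]
side large_hook_seat [([0.522, 0.27, 0.052], 0.7)]
side thick_pin_anchor_pin [([0.62, 0.299, 0.021], 0.45)]
side threadlock_bottle [([0.629, 0.172, 0.006], 0.64)]
```

View pics/e.png

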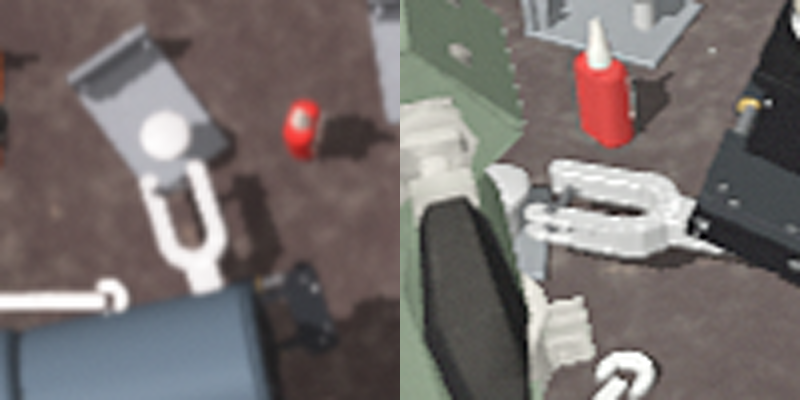

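```bash
python3 - <<'E'
from h import *
T=tcp_for((.6154,.2983,0),20,-.001-.175,lift=.012); o=robot.get_obs(); print(T*1000,np.round(plan(T,20),1),o["position"]*1000,o["joint_velocities"])
E
```

```text
[444.5 236.1  41. ] [-15.9   5.   25.8  -1.1  -0.7   0. ] [448.4 242.3  70.8] [ 0.  0. -0.  0.  0. -0.]
```

Call:
move_arm --series "-5 2 8 -0.5 -0.4 0; -10 4 17 -1.1 -0.7 0; -16 5 26 -1.1 -0.7 0; -16 5 26 -1.1 -0.7 0; -16 5 26 -1.1 -0.7 0; -16 5 26 -1.1 -0.7 0"

```text
time: 9.52
position: [0.445, 0.2384, 0.045]
tool_rot: [0.97, 0.172, 0.17, -0.033]
ft_force: [-0.9, 0.6, -3.2]
grip_width: 0.0253
grip_force: 60.0
```

```bash
python3 - <<'E'
from h import *
T=tcp_for((.6154,.2983,0),20,-.001-.175,lift=.012); 
c=robot.camera("top");s=robot.camera("side");o=robot.get_obs();print(np.round(plan(T,20),1),o["position"]*1000,o["ft_force"])
for n,c in (("top",c),("side",s)):
    for t in ["large_hook_grip","large_hook_seat","thick_pin_anchor_pin"]: print(n,t,[(np.round(d["xyz"],3).tolist(),round(d["p"],2)) for d in robot.tip_of(c,t)])
c=robot.camera("top"); R0=Rt(20,0)
# predicted outline in top image
h=np.array([np.cos(np.radians(20)),np.sin(np.radians(20)),0]); l=np.array([-h[1],h[0],0])
g=o["position"]+h*(.0059+.001); g[2]=.032
im=cv2.resize(c["img"][:,:,::-1],None,fx=8,fy=8,interpolation=cv2.INTER_CUBIC)
def P(a,b,z=0): return tuple(int(v) for v in (px(c,g+h*a+l*b+[0,0,z])+.5)*8)
for b in (-.029,-.015,0,.015,.029): cv2.line(im,P(.04,b),P(.19,b),(0,0,255),1)
cv2.line(im,P(.14,-.03),P(.14,.03),(255,0,0),1)
q=(px(c,(.6154,.2983,.051))+.5)*8; cv2.circle(im,(int(q[0]),int(q[1])),4,(0,160,0),-1)
u=P(.11,0); cv2.imwrite("pics/f.png",im[u[1]-220:u[1]+220,u[0]-220:u[0]+220])
E
```

```text
[-2.1  2.1  3.2 -0.4  0.1 -0.1] [444.6 238.3  44.7] [-0.5 -0.9 -3.2]
top large_hook_grip []
top large_hook_seat [([0.514, 0.267, 0.021], 0.56), ([0.604, -0.113, 0.006], 0.17)]
top thick_pin_anchor_pin [([0.618, 0.298, 0.023], 0.68), ([0.516, 0.268, 0.023], 0.34)]
side large_hook_grip [([0.45, 0.236, 0.023], 0.77)]
side large_hook_seat [([0.514, 0.266, 0.024], 0.7)]
side thick_pin_anchor_pin [([0.62, 0.298, 0.019], 0.59)]
```

View pics/f.png

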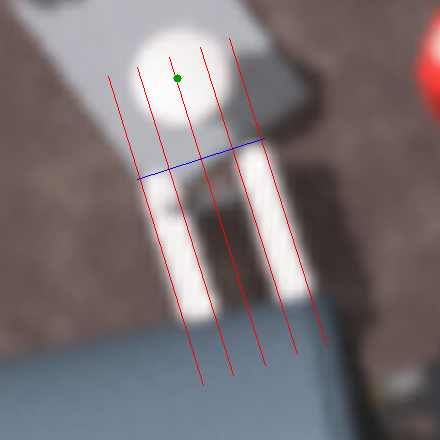

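```bash
python3 - <<'E'
from h import *
c=robot.camera("top");o=robot.get_obs()
h=np.array([np.cos(np.radians(20)),np.sin(np.radians(20)),0]); g=o["position"]+h*(.0059+.001); g[2]=.032
u=((px(c,g+h*.11)+.5)*8).astype(int)-220
f=lambda x,y:(np.array([x,y])+u+.5)/8-.5
a=ray(c,f(206.5,165),.0355);b=ray(c,f(247,308),.0355);p=ray(c,(248.75,177.6),.051)
print(a,b,p*1000); d=a-b; d/=np.linalg.norm(d); y=np.degrees(np.arctan2(d[1],d[0])); l=np.array([-d[1],d[0],0])
print("yaw",y,"pin lateral mm",(p-a)@l*1000,"ahead",(p-a)@d*1000)
p2=p.copy(); l2=np.array([-h[1],h[0],0]); print("gripper-line lateral",(p-o["position"])@l2*1000)
print("thin",ray(c,(314.45,162.05),.051)*1000)
np.set_printoptions(precision=3); print(o["position"],R.from_quat(o["tool_rot"]).as_matrix())
E
```

```text
[0.6 0.3 0. ] [0.5 0.3 0. ] [615.4 296.9  51. ]
yaw 18.470480294901595 pin lateral mm -0.7401016588341508 ahead 37.7101787276735
gripper-line lateral -3.5547013611129135
thin [680.9  61.2  51. ]
[0.445 0.239 0.045] [[ 0.883  0.345  0.319]
 [ 0.322 -0.939  0.124]
 [ 0.342 -0.007 -0.94 ]]
```

Call:
move_arm --series "8 1 5 0 0 0; 18 1.3 8.7 0 0 0; 27.5 1.6 12.2 0 0 0; 37 1.9 15.6 0 0 0; 46 2.2 19 0 0 0; 55.7 2.5 22.4 0 0 0; 55.7 2.5 22.4 0 0 0; 55.7 2.5 22.4 0 0 0"

```text
time: 10.68
position: [0.4843, 0.2555, 0.0417]
tool_rot: [0.97, 0.17, 0.168, -0.043]
ft_force: [-6.3, -10.3, -2.6]
grip_width: 0.0255
grip_force: 60.8
```

```bash
python3 - <<'E'
from h import *
o=robot.get_obs();print(o["position"]*1000,o["ft_force"],o["moment"]*1000)
c=robot.camera("side");t=robot.camera("top")
for n,c in (("top",t),("side",c)):
    for t in ["large_hook_grip","large_hook_seat"]: print(n,t,[(np.round(d["xyz"],3).tolist(),round(d["p"],2)) for d in robot.tip_of(c,t)])
E
```

```text
[484.3 255.5  41.7] [ -6.3 -10.3  -2.6] [-1932.5  1393.8 -1591.7]
top large_hook_grip [([0.49, 0.256, 0.022], 0.67), ([0.41, -0.225, -0.004], 0.56), ([0.616, 0.298, 0.019], 0.54)]
top large_hook_seat [([0.554, 0.283, 0.021], 0.79)]
side large_hook_grip []
side large_hook_seat [([0.558, 0.284, 0.021], 0.58)]
```

```bash
cat >> h.py <<'E'
def pinrel(pin,off,g0=.0069):
    """pin in hook frame by tool pose; off = hook yaw minus tool yaw (deg)"""
    o=robot.get_obs(); M=R.from_quat(o["tool_rot"]).as_matrix()
    t=np.degrees(np.arctan2(M[1,0],M[0,0])); y=np.radians(t+off); d=np.array([np.cos(y),np.sin(y)]);l=np.array([-d[1],d[0]])
    h=np.array([np.cos(np.radians(t)),np.sin(np.radians(t))]); w=np.array(pin)[:2]-(o["position"][:2]+h*g0)
    F=o["ft_force"][:2]
    print("time %.2f tool yaw %.1f pin x %.1f y %.1f z %.1f | F d %.1f l %.1f z %.1f tilt"%(o["time"],t,w@d*1e3,w@l*1e3,o["position"][2]*1e3,F@d,F@l,o["ft_force"][2]),M[:,2],"d,l in tool:",np.round(M.T@np.r_[d,0],3),np.round(M.T@np.r_[l,0],3))
    return t+off
E
python3 - <<'E'
from h import *
np.set_printoptions(precision=3)
pinrel((.6154,.2969),-1.5)
c=robot.camera("top");s=robot.camera("side"); W=[]
for n,c in (("t",c),("s",s)):
    u=px(c,(.575,.275,.03)).astype(int); W.append(cv2.resize(c["img"][u[1]-33:u[1]+33,u[0]-33:u[0]+33,::-1],(396,396),interpolation=cv2.INTER_CUBIC))
cv2.imwrite("pics/g.png",np.hstack(W))
E
```

```text
time 10.98 tool yaw 19.6 pin x 129.2 y -1.0 z 42.0 | F d -5.4 l -7.2 z -3.6 tilt [ 0.315  0.141 -0.939] d,l in tool: [0.939 0.035 0.343] [ 0.025 -0.999  0.036]
```

View pics/g.png

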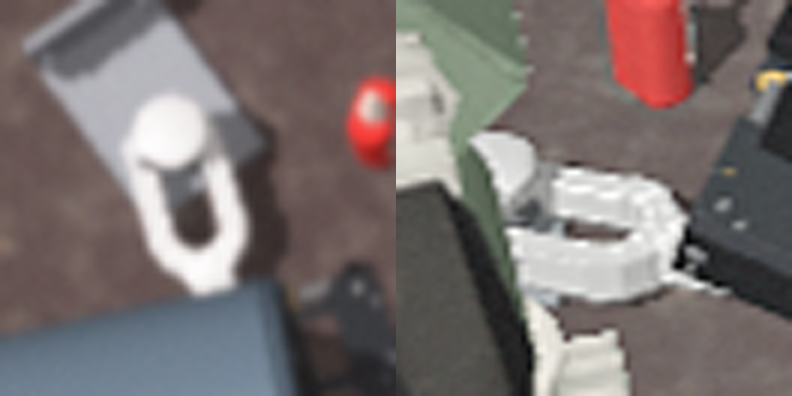

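Call:
move_arm --series "5 2 1.7 0 0 0; 9.4 2.3 3.4 0 0 0; 14 2.5 5 0 0 0; 19 2.7 6.8 0 0 0; 23.5 3 8.5 0 0 0; 28 3 10.3 0 0 0; 33 3 12 0 0 0; 33 3 12 0 0 0"

```text
time: 11.75
position: [0.5176, 0.2651, 0.0411]
tool_rot: [0.97, 0.171, 0.167, -0.044]
ft_force: [-2.8, -8.4, -4.8]
grip_width: 0.0252
grip_force: 60.3
```

```bash
python3 - <<'E'
from h import *
np.set_printoptions(precision=3)
pinrel((.6154,.2969),-1.5)
E
```

```text
time 11.75 tool yaw 19.8 pin x 95.9 y -0.6 z 41.1 | F d -5.3 l -7.1 z -4.8 tilt [ 0.308  0.142 -0.941] d,l in tool: [0.941 0.036 0.337] [ 0.025 -0.999  0.038]
```

Call:
move_arm --series "4.7 0.5 1.7 0 0 0; 9.4 1 3.4 0 0 0; 14 1.5 5 0 0 0; 17 1.7 6.2 0 0 0; 20 2 7.2 0 0 0; 21.5 2 7.8 0 0 0; 21.5 2 7.8 0 0 0; 21.5 2 7.8 0 0 0"

```text
time: 12.42
position: [0.543, 0.2725, 0.0428]
tool_rot: [0.969, 0.173, 0.171, -0.043]
ft_force: [-1.0, -6.0, -3.5]
grip_width: 0.0253
grip_force: 60.1
```

```bash
python3 - <<'E'
from h import *
np.set_printoptions(precision=3)
pinrel((.6154,.2969),-1.5)
E
```

```text
time 12.42 tool yaw 20.0 pin x 69.5 y -0.0 z 42.8 | F d -2.9 l -5.4 z -3.5 tilt [ 0.316  0.143 -0.938] d,l in tool: [0.938 0.035 0.345] [ 0.025 -0.999  0.035]
```

Call:
move_arm --series "2 0.5 0.7 0 0 0; 4 0.5 1.4 0 0 0; 6 0.5 2 0 0 0; 6 0.5 2 0 0 0; 6 0.5 2 0 0 0"

```text
time: 12.83
position: [0.5436, 0.2729, 0.0416]
tool_rot: [0.97, 0.173, 0.165, -0.043]
ft_force: [-8.8, -11.3, 1.8]
grip_width: 0.0254
grip_force: 60.3
```

```bash
python3 - <<'E'
from h import *
np.set_printoptions(precision=3)
pinrel((.6154,.2969),-1.5)
t=robot.camera("top");s=robot.camera("side")
for n,c in (("top",t),("side",s)):
    for q in ["large_hook_grip","large_hook_seat","large_hook_latch","threadlock_bottle"]: print(n,q,[(np.round(d["xyz"],3).tolist(),round(d["p"],2)) for d in (robot.search_frame if "latch" in q else robot.tip_of)(c,q)])
W=[]
for n,c in (("t",t),("s",s)):
    u=px(c,(.6,.285,.03)).astype(int); W.append(cv2.resize(c["img"][u[1]-33:u[1]+33,u[0]-33:u[0]+33,::-1],(396,396),interpolation=cv2.INTER_CUBIC))
cv2.imwrite("pics/i.png",np.hstack(W))
E
```

```text
time 12.83 tool yaw 19.9 pin x 68.8 y -0.1 z 41.6 | F d -11.9 l -7.9 z 1.8 tilt [ 0.305  0.141 -0.942] d,l in tool: [0.942 0.036 0.334] [ 0.025 -0.999  0.038]
top large_hook_grip [([0.55, 0.273, 0.023], 0.55)]
top large_hook_seat [([0.614, 0.304, 0.018], 0.75)]
top large_hook_latch []
top threadlock_bottle [([0.628, 0.174, 0.0], 0.7)]
side large_hook_grip []
side large_hook_seat [([0.616, 0.302, 0.021], 0.54)]
side large_hook_latch []
side threadlock_bottle [([0.628, 0.174, 0.0], 0.66)]
```

View pics/i.png

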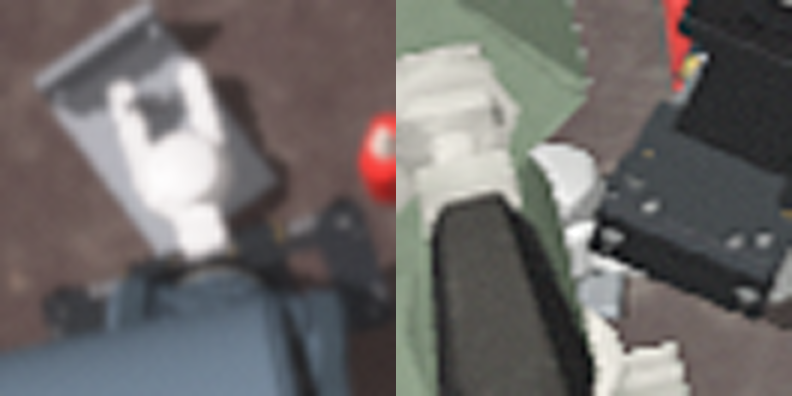

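Call:
move_arm --series "-4 0 -1.5 0 0 0; -7.5 0 -2.7 0 0 0; -8.2 0 -0.8 0 0 0; -9 0 1 0 0 0; -9.5 0 2.5 0 0 0; -9.5 0 2.5 0 0 0; -9.5 0 2.5 0 0 0"

```text
time: 13.92
position: [0.5428, 0.2722, 0.0377]
tool_rot: [0.969, 0.174, 0.172, -0.043]
ft_force: [-0.1, -2.9, -1.9]
grip_width: 0.0251
grip_force: 60.0
```

```bash
python3 - <<'E'
from h import *
np.set_printoptions(precision=3)
pinrel((.6154,.2969),-1.5)
E
```

```text
time 13.92 tool yaw 20.0 pin x 69.8 y 0.1 z 37.7 | F d -1.0 l -2.7 z -1.9 tilt [ 0.318  0.143 -0.937] d,l in tool: [0.937 0.035 0.347] [ 0.025 -0.999  0.035]
```

Call:
move_arm --series "-1 0 2.8 0 0 0; -1 0 2.8 0 0 0; -1 0 2.8 0 0 0"

```text
time: 14.17
position: [0.5427, 0.2722, 0.0352]
tool_rot: [0.969, 0.173, 0.173, -0.043]
ft_force: [-2.5, -5.1, 2.6]
grip_width: 0.0252
grip_force: 60.0
```

Call:
move_arm --series "0 0 0 0 0 0; 0 0 0 0 0 0; 0 0 0 0 0 0; 0 0 0 0 0 0; 0 0 0 0 0 0; 0 0 0 0 0 0; 0 0 0 0 0 0" --jaw 0.55

```text
time: 14.75
position: [0.5424, 0.2723, 0.0347]
tool_rot: [0.969, 0.174, 0.172, -0.043]
ft_force: [-0.3, -0.0, -0.0]
grip_width: 0.0478
grip_force: 0.0
```

Call:
move_arm --series "0 0 -10 0 0 0; 0 0 -30 0 0 0; 0 0 -60 0 0 0; 0 0 -95 0 0 0; 0 0 -130 0 0 0; 0 0 -165 0 0 0; 0 0 -165 0 0 0; 0 0 -165 0 0 0"

```text
time: 15.42
position: [0.4902, 0.2486, 0.1922]
tool_rot: [0.968, 0.174, 0.174, -0.043]
ft_force: [0.3, 0.1, -0.7]
grip_width: 0.0479
grip_force: 0.0
```

```bash
python3 - <<'E'
from h import *
t=robot.camera("top"); o=robot.get_obs(); print(o["position"]*1000,o["grip_width"],o["q"])
print([(np.round(d["xyz"],3).tolist(),round(d["p"],2)) for q in ["large_hook_grip","large_hook_seat","threadlock_bottle"] for d in robot.tip_of(t,q)],[(np.round(d["xyz"],3).tolist(),round(d["p"],2)) for d in robot.search_frame(t,"large_hook_latch")])
p=tcp_for((.5516,-.1435,0),28,-.001,lift=.15); print(p*1000,plan(p,28))
np.save("t3.npy",t["img"])
u=px(t,(.62,.29,.03)).astype(int); cv2.imwrite("pics/j.png",cv2.resize(t["img"][u[1]-33:u[1]+33,u[0]-33:u[0]+33,::-1],(462,462),interpolation=cv2.INTER_CUBIC))
E
```

```text
[489.8 248.5 190.6] 0.048131081217957256 [0.2 0.4 1.9 0.2 0.4 1.3]
[([0.548, 0.273, 0.012], 0.57), ([0.611, 0.301, 0.015], 0.64), ([0.548, 0.277, 0.016], 0.62), ([0.626, 0.176, -0.003], 0.45)] []
[ 545.5 -146.7  179. ] [-80.7 389.8 -30.3   1.2  -0.3  -7.5]
```

View pics/j.png

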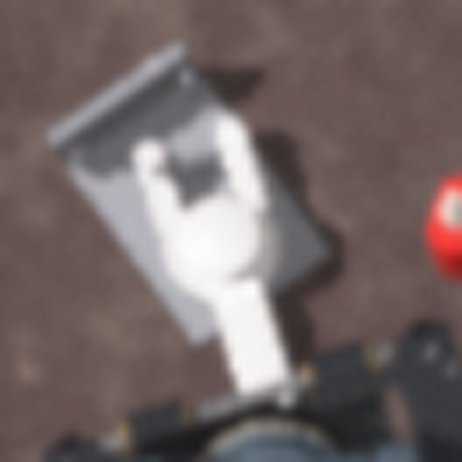

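Call:
move_arm --series "-8 38 -3 0 0 -1; -16 78 -6 0 0 -2; -24 118 -9 0 0 -3; -33 158 -12 0 0 -4; -41 198 -15 0 0 -5; -49 238 -18 0 0 -6; -58 278 -22 0 0 -7; -66 318 -25 1.2 -0.3 -7.5" --jaw 0.62

```text
time: 16.33
position: [0.5342, -0.0751, 0.1805]
tool_rot: [0.955, 0.239, 0.168, -0.043]
ft_force: [1.6, 0.9, 0.4]
grip_width: 0.054
grip_force: 0.0
```

```bash
python3 - <<'E'
from h import *
for i in range(6): robot.camera("side")
o=robot.get_obs();print(o["joint_velocities"])
p=tcp_for((.5516,-.1435,0),28,-.001,lift=.06); print(p*1000,plan(p,28))
E
```

```text
[ 0. -0.  0.  0. -0. -0.]
[ 545.5 -146.7   89. ] [-54.9  70.9  77.7  -0.1  -0.    0. ]
```

Call:
move_arm --series "-10 25 0 0 0 0; -20 50 10 0 0 0; -30 71 30 0 0 0; -42 71 54 0 0 0; -55 71 78 0 0 0; -55 71 78 0 0 0; -55 71 78 0 0 0; -55 71 78 0 0 0"

```text
time: 17.3
position: [0.5473, -0.1468, 0.0909]
tool_rot: [0.955, 0.239, 0.17, -0.042]
ft_force: [0.4, 0.6, 0.0]
grip_width: 0.0543
grip_force: 0.0
```

```bash
python3 - <<'E'
from h import *
c=robot.camera("side");robot.camera("side");robot.camera("side")
p=tcp_for((.5516,-.1435,0),28,-.001,lift=.001); print(p*1000,plan(p,28))
print([(np.round(d["xyz"],3).tolist(),round(d["p"],2)) for q in ["small_hook_grip","small_hook_seat","large_hook_grip","large_hook_seat"] for d in robot.tip_of(c,q)])
E
```

```text
[ 545.5 -146.7   30. ] [-22.9  -2.6  57.5   0.2  -0.2   0.2]
[([0.553, -0.144, 0.012], 0.92), ([0.608, -0.115, 0.012], 0.58), ([0.609, -0.113, 0.012], 0.73), ([0.55, 0.275, 0.01], 0.86), ([0.617, 0.301, 0.018], 0.76)]
```

Call:
move_arm --series "-8 -2 20 0 0 0; -16 -2 40 0 0 0; -22 -2 57 0 0 0; -22 -2 57 0 0 0; -22 -2 57 0 0 0; -22 -2 57 0 0 0"

```text
time: 18.15
position: [0.5456, -0.1474, 0.0298]
tool_rot: [0.955, 0.238, 0.17, -0.041]
ft_force: [-0.4, 0.1, 0.4]
grip_width: 0.0541
grip_force: 0.0
```

Call:
move_arm --series "0 0 0 0 0 0; 0 0 0 0 0 0; 0 0 0 0 0 0; 0 0 0 0 0 0; 0 0 0 0 0 0; 0 0 0 0 0 0; 0 0 0 0 0 0; 0 0 0 0 0 0" --jaw 0 --newtons 60

```text
time: 18.82
position: [0.5451, -0.147, 0.0293]
tool_rot: [0.955, 0.238, 0.17, -0.042]
ft_force: [-0.5, 0.9, 3.4]
grip_width: 0.0214
grip_force: 60.0
```

```bash
python3 - <<'E'
from h import *
robot.camera("side");robot.camera("side");robot.camera("side")
o=robot.get_obs();print(o["position"]*1000,o["ft_force"],o["grip_width"]*1000,o["grip_force"])
E
```

```text
[ 545.1 -147.    29.3] [-0.7 -0.3  4. ] 21.039540916549264 60.00037372112274
```

Call:
move_arm --series "3 0 -8 0 0 0; 8 0 -22 0 0 0; 15 0 -42 0 0 0; 24 0 -66 0 0 0; 24 0 -66 0 0 0; 24 0 -66 0 0 0; 24 0 -66 0 0 0"

```text
time: 19.55
position: [0.5444, -0.1468, 0.0984]
tool_rot: [0.955, 0.239, 0.169, -0.042]
ft_force: [-0.2, 0.1, -2.9]
grip_width: 0.0215
grip_force: 60.0
```

```bash
python3 - <<'E'
from h import *
c=robot.camera("side");robot.camera("side")
print([(np.round(d["xyz"],3).tolist(),round(d["p"],2)) for q in ["small_hook_grip","small_hook_seat"] for d in robot.tip_of(c,q)])
p=tcp_for((.681,.0612,0),18,-.001-.150,lift=.07); print(p*1000,plan(p,18)); o=robot.get_obs();print(o["position"]*1000,o["ft_force"],o["grip_force"])
E
```

```text
[([0.55, -0.146, 0.083], 0.64), ([0.608, -0.115, 0.078], 0.72)]
[531.8  12.7  99. ] [  60.3 -146.6   21.    -3.5   -0.1    9.4]
[ 544.3 -146.7   97.9] [ 0.3  0.1 -2.4] 59.99676525592804
```

Call:
move_arm --series "8 -20 3 -0.4 0 1; 20 -50 7 -1.1 0 3; 32 -80 11 -1.9 0 5; 44 -110 15 -2.6 0 7; 53 -130 18 -3.5 -0.1 9.4; 60 -147 21 -3.5 -0.1 9.4; 60 -147 21 -3.5 -0.1 9.4; 60 -147 21 -3.5 -0.1 9.4"

```text
time: 20.42
position: [0.5314, 0.0137, 0.0993]
tool_rot: [0.973, 0.155, 0.171, -0.026]
ft_force: [0.9, -0.9, -2.5]
grip_width: 0.0215
grip_force: 60.0
```

```bash
python3 - <<'E'
from h import *
c=robot.camera("side");robot.camera("side");robot.camera("side");robot.camera("side")
p=tcp_for((.681,.0612,0),18,-.001-.150,lift=.014); print(p*1000,plan(p,18)); o=robot.get_obs();print(o["position"]*1000)
E
```

```text
[531.8  12.7  43. ] [-19.8  -1.8  53.2   0.2  -0.1  -0. ]
[532.6  11.3  99.8]
```

Call:
move_arm --series "-6 -1 15 0 0 0; -12 -1.5 30 0 0 0; -20 -2 53 0 0 0; -20 -2 53 0 0 0; -20 -2 53 0 0 0; -20 -2 53 0 0 0"

```text
time: 21.12
position: [0.5311, 0.013, 0.0429]
tool_rot: [0.973, 0.153, 0.172, -0.026]
ft_force: [-0.2, -0.3, -2.1]
grip_width: 0.0214
grip_force: 60.0
```

```bash
python3 - <<'E'
from h import *
robot.camera("side");robot.camera("side");c=robot.camera("top");s=robot.camera("side");o=robot.get_obs();print(o["position"]*1000,o["ft_force"])
for n,k in (("top",c),("side",s)):
    for t in ["small_hook_grip","small_hook_seat","thin_pin_anchor_pin"]: print(n,t,[(np.round(d["xyz"],3).tolist(),round(d["p"],2)) for d in robot.tip_of(k,t)])
np.set_printoptions(precision=3); yaw=pinrel((.681,.0612),0)
h=np.array([np.cos(np.radians(yaw)),np.sin(np.radians(yaw)),0]); l=np.array([-h[1],h[0],0])
g=o["position"]+h*(.0069); g[2]=o["position"][2]-.029+.020
W=[]
for k in (c,s):
    im=cv2.resize(k["img"][:,:,::-1],None,fx=8,fy=8,interpolation=cv2.INTER_CUBIC)
    P=lambda a,b:tuple(int(v) for v in (px(k,g+h*a+l*b)+.5)*8)
    for b in (-.0225,-.0105,0,.0105,.0225): cv2.line(im,P(.06,b),P(.16,b),(0,0,255),1)
    cv2.line(im,P(.113,-.03),P(.113,.03),(255,0,0),1)
    q=(px(k,(.681,.0612,.051))+.5)*8; cv2.circle(im,(int(q[0]),int(q[1])),4,(0,160,0),-1)
    u=P(.11,0); W.append(im[u[1]-200:u[1]+200,u[0]-200:u[0]+200]); print("crop0",u[0]-200,u[1]-200)
cv2.imwrite("pics/k.png",np.hstack(W))
E
```

```text
[531.5  13.6  44.1] [ 1.1 -0.5 -2. ]
top small_hook_grip []
top small_hook_seat [([0.599, 0.034, 0.02], 0.45)]
top thin_pin_anchor_pin [([0.684, 0.061, 0.02], 0.91), ([0.62, 0.501, 0.021], 0.63), ([0.682, 0.065, 0.0], 0.36)]
side small_hook_grip [([0.539, 0.013, 0.023], 0.89)]
side small_hook_seat [([0.601, 0.036, 0.024], 0.57), ([0.631, 0.172, -0.002], 0.4)]
side thin_pin_anchor_pin [([0.615, 0.506, 0.02], 0.87), ([0.684, 0.057, 0.019], 0.8), ([0.303, 0.207, 0.023], 0.72)]
time 21.62 tool yaw 18.1 pin x 150.3 y -1.7 z 43.7 | F d -0.1 l 0.3 z -2.7 tilt [ 0.327  0.103 -0.939] d,l in tool: [ 0.939 -0.001  0.343] [ 0.    -1.    -0.003]
crop0 2341 1191
crop0 2107 1373
```

View pics/k.png

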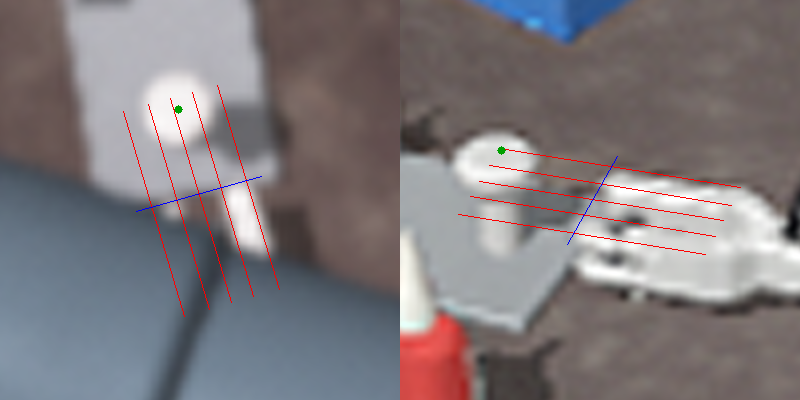

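```bash
cat > fit.py <<'E'
from h import *
from scipy.optimize import minimize
def poly():
    a=np.linspace(-np.pi/2,np.pi/2,12)
    # outer outline ccw: tail, shank, head, prongs, mouth (small hook)
    Wd,m,L,sx=.0225,.0105,.113,.0595
    pts=[(-.038,-.011),(.030,-.011),(.050,-Wd),(L-.006,-Wd),(L,-Wd+.006),(L-.004,-m-.001),(L-.008,-m)]
    pts+=[(sx-.002-m*np.cos(t),m*np.sin(t)) for t in a]
    q=[(L-.008,m),(L-.004,m+.001),(L,Wd-.006),(L-.006,Wd),(.050,Wd),(.030,.011),(-.038,.011)]
    return np.array(pts+q)
PL=poly()
def sil(k,P,S=4):
    x,y,z,yaw,pitch=P; Rm=R.from_euler('ZY',[yaw,pitch],degrees=True).as_matrix(); m=np.zeros((400*S,640*S),np.uint8)
    pr=lambda zz:np.array([ (px(k,np.array([x,y,z])+Rm@np.array([a,b,zz]))+.5)*S for a,b in PL]).astype(np.int32)
    A,B=pr(.01),pr(-.01); cv2.fillPoly(m,[A],1); cv2.fillPoly(m,[B],1)
    for i in range(len(A)-1): cv2.fillConvexPoly(m,np.array([A[i],A[i+1],B[i+1],B[i]]),1)
    return cv2.resize(m.astype(np.float32),(640,400),interpolation=cv2.INTER_AREA)
E
python3 - <<'E'
from fit import *
o=robot.get_obs(); t=np.radians(18.1); g=o["position"]+np.array([np.cos(t),np.sin(t),0])*.0069; g[2]-=.019+.0
P0=np.r_[g,18.1,0.]; K={n:robot.camera(n) for n in("top","side")}
box={}
for n,k in K.items():
    u=px(k,g+np.array([.09,.03,0])).astype(int); w=24; box[n]=(slice(u[1]-w,u[1]+w),slice(u[0]-w,u[0]+w))
def cost(v,names=("top","side")):
    P=P0+np.r_[v[:3]/1000,v[3:]]; c=0
    for n in names:
        s=sil(K[n],P)[box[n]]; im=K[n]["img"][box[n]].min(2).astype(float)
        # correlate: two-level model bright inside, per-pixel robust
        bright=np.clip((im-130)/80,0,1)
        # ignore plate/pin/arm: only pixels near silhouette
        near=cv2.dilate((s>.2).astype(np.uint8),np.ones((7,7)))>0
        fwd=np.abs(s-bright)*VAL[n]
        c+=fwd.sum()
    return c
# validity: exclude anchor area & robot in front
VAL={}
for n,k in K.items():
    im=k["img"][box[n]].astype(int); v=np.ones(im.shape[:2])
    anc=np.array([px(k,(.681+np.cos(a)*.0+dx,.0612+dy,z)) for a in [0] for dx in(-.034,.1) for dy in(-.05,.05) for z in(0.,.051)],np.float32)
    hull=cv2.convexHull(anc).astype(np.int32)-np.array([[[box[n][1].start,box[n][0].start]]])
    mm=np.zeros(v.shape,np.uint8); cv2.fillConvexPoly(mm,hull.astype(np.int32),1); v[mm>0]=0
    if n=="top": v[(im[:,:,2]-im[:,:,0]>12)]=0
    else: v[(im[:,:,0]-im[:,:,1]>40)]=0
    VAL[n]=v; print(n,v.sum())
best=None
for p in(-3,0,4):
  for y in(-3,3):
    r=minimize(cost,[2,0,0,y,p],method="Nelder-Mead",options=dict(initial_simplex=np.array([[2,0,0,y,p]]+[np.array([2,0,0,y,p])+d for d in np.diag([4,4,4,4,4])]),maxiter=300))
    print(np.round(r.x,1),round(r.fun,1))
print("start",cost(np.zeros(5)))
E
```

```text
top 582.0
side 1499.0
[ 4.  -0.5 -2.6  0.4 -0.1] 77.4
[ 3.9  0.2 -1.2 -0.1  0.5] 79.1
[ 1.3  1.2 -0.8 -1.2  1.8] 81.0
[11.9 -1.  -4.8  2.5 -0.9] 72.7
[ 9.7  3.4 -0.1 -0.5  1.3] 70.4
[ 4.5  2.5  1.1 -0.8  2.3] 76.2
start 88.25
```

Call:
move_arm --series "5 1 1.8 0 0 0; 13 1 4.8 0 0 0; 21 1 7.7 0 0 0; 29 1 10.6 0 0 0; 37 1 13.5 0 0 0; 47 1 17.1 0 0 0; 47 1 17.1 0 0 0; 47 1 17.1 0 0 0"

```text
time: 22.38
position: [0.577, 0.0296, 0.0427]
tool_rot: [0.973, 0.155, 0.171, -0.027]
ft_force: [-2.8, 1.7, -2.8]
grip_width: 0.0218
grip_force: 60.0
```

```bash
python3 - <<'E'
from h import *
np.set_printoptions(precision=3)
c=robot.camera("side"); pinrel((.681,.0612),0)
print([(np.round(d["xyz"],3).tolist(),round(d["p"],2)) for q in ["small_hook_grip","small_hook_seat"] for d in robot.tip_of(c,q)])
E
```

```text
time 22.43 tool yaw 18.1 pin x 102.0 y -2.2 z 42.7 | F d -2.3 l 1.6 z -3.1 tilt [ 0.324  0.106 -0.94 ] d,l in tool: [ 0.94 -0.    0.34] [-0. -1. -0.]
[([0.587, 0.029, 0.024], 0.75), ([0.648, 0.055, 0.022], 0.88)]
```

Call:
move_arm --series "5 0.3 1.8 0 0 0; 10 0.3 3.6 0 0 0; 15 0.5 5.4 0 0 0; 20 0.5 7.2 0 0 0; 25 0.5 9 0 0 0; 30 0.5 10.9 0 0 0; 30 0.5 10.9 0 0 0; 30 0.5 10.9 0 0 0"

```text
time: 23.2
position: [0.6106, 0.0373, 0.044]
tool_rot: [0.972, 0.154, 0.174, -0.025]
ft_force: [-0.4, -0.3, -2.7]
grip_width: 0.0211
grip_force: 60.0
```

```bash
python3 - <<'E'
from h import *
np.set_printoptions(precision=3)
c=robot.camera("side"); pinrel((.681,.0612),0)
print([(np.round(d["xyz"],3).tolist(),round(d["p"],2)) for q in ["small_hook_grip","small_hook_seat"] for d in robot.tip_of(c,q)])
E
```

```text
time 23.25 tool yaw 18.0 pin x 67.8 y 0.9 z 43.9 | F d -0.6 l 0.1 z -2.4 tilt [ 0.329  0.102 -0.939] d,l in tool: [ 0.939 -0.002  0.345] [-0.    -1.    -0.004]
[([0.618, 0.037, 0.028], 0.83), ([0.68, 0.062, 0.023], 0.8)]
```

Call:
move_arm --series "2.5 0 0.9 0 0 0; 5 0 1.8 0 0 0; 7.5 0 2.7 0 0 0; 9.4 0 3.4 0 0 0; 9.4 0 3.4 0 0 0; 9.4 0 3.4 0 0 0"

```text
time: 23.85
position: [0.6189, 0.0411, 0.0434]
tool_rot: [0.973, 0.154, 0.172, -0.026]
ft_force: [-0.9, 0.5, -2.8]
grip_width: 0.0215
grip_force: 60.0
```

```bash
python3 - <<'E'
from h import *
np.set_printoptions(precision=3)
c=robot.camera("side"); pinrel((.681,.0612),0)
print([(np.round(d["xyz"],3).tolist(),round(d["p"],2)) for q in ["small_hook_grip","small_hook_seat","threadlock_bottle"] for d in robot.tip_of(c,q)])
E
```

```text
time 23.90 tool yaw 18.0 pin x 58.4 y -0.2 z 43.4 | F d -0.3 l 0.4 z -2.5 tilt [ 0.327  0.104 -0.939] d,l in tool: [ 0.939 -0.001  0.343] [-0.    -1.    -0.003]
[([0.627, 0.041, 0.025], 0.73), ([0.72, -0.337, 0.003], 0.26), ([0.686, 0.066, 0.026], 0.84), ([0.618, 0.295, -0.002], 0.54), ([0.628, 0.171, 0.002], 0.82)]
```

Still no seat contact; a little further.

Call:
move_arm --series "2 0 0.7 0 0 0; 4 0 1.4 0 0 0; 6 0 2.1 0 0 0; 8 0 2.8 0 0 0; 8 0 2.8 0 0 0; 8 0 2.8 0 0 0"

```text
time: 24.55
position: [0.6194, 0.0428, 0.0419]
tool_rot: [0.974, 0.153, 0.166, -0.028]
ft_force: [-19.1, -13.1, 7.5]
grip_width: 0.0217
grip_force: 60.1
```

```bash
python3 - <<'E'
from h import *
np.set_printoptions(precision=3)
pinrel((.681,.0612),0)
E
```

```text
time 24.55 tool yaw 17.9 pin x 57.4 y -1.4 z 41.9 | F d -22.2 l -6.5 z 7.5 tilt [ 0.315  0.105 -0.943] d,l in tool: [0.943 0.001 0.332] [-0.    -1.     0.003]
```

Call:
move_arm --series "-8 0 -2.9 0 0 0; -13 0 -4.7 0 0 0; -18 0 -6.5 0 0 0; -23 0 -8.4 0 0 0; -28 0 -10.2 0 0 0; -33 0 -12 0 0 0; -37 0 -13.5 0 0 0; -41 0 -15 0 0 0"

```text
time: 25.22
position: [0.5931, 0.0295, 0.046]
tool_rot: [0.972, 0.154, 0.178, -0.024]
ft_force: [24.9, 14.0, -7.9]
grip_width: 0.0212
grip_force: 60.0
```

```bash
python3 - <<'E'
from h import *
np.set_printoptions(precision=3)
robot.camera("side");robot.camera("side"); pinrel((.681,.0612),0)
E
```

```text
time 25.32 tool yaw 18.2 pin x 86.3 y 2.6 z 46.1 | F d 17.8 l 2.5 z -7.2 tilt [ 0.339  0.101 -0.935] d,l in tool: [ 0.935 -0.003  0.354] [ 0.    -1.    -0.009]
```

Call:
move_arm --series "5 0 1.9 0 0 0; 10 0 3.8 0 0 0; 16 0 6 0 0 0; 21 0 7.8 0 0 0; 22 0 9.8 0 0 0; 21 0 12.5 0 0 0; 21 0 12.5 0 0 0; 21 0 12.5 0 0 0"

```text
time: 25.98
position: [0.6074, 0.0376, 0.0386]
tool_rot: [0.973, 0.154, 0.172, -0.026]
ft_force: [0.0, 0.6, -3.0]
grip_width: 0.0212
grip_force: 59.9
```

```bash
python3 - <<'E'
from h import *
np.set_printoptions(precision=3)
robot.camera("side"); pinrel((.681,.0612),0)
E
```

```text
time 26.03 tool yaw 18.0 pin x 70.3 y -0.3 z 38.7 | F d -0.5 l 0.8 z -2.9 tilt [ 0.326  0.104 -0.94 ] d,l in tool: [ 0.94  -0.001  0.342] [ 0.    -1.    -0.002]
```

Call:
move_arm --series "2 0 1.5 0 0 0; 3 0 3 0 0 0; 2.6 0 4.6 0 0 0; 2.6 0 4.6 0 0 0; 2.6 0 4.6 0 0 0"

```text
time: 26.45
position: [0.6126, 0.0387, 0.036]
tool_rot: [0.973, 0.154, 0.173, -0.026]
ft_force: [-0.6, 0.2, -0.1]
grip_width: 0.0216
grip_force: 59.9
```

Call:
move_arm --series "0 0 0 0 0 0; 0 0 0 0 0 0; 0 0 0 0 0 0; 0 0 0 0 0 0; 0 0 0 0 0 0; 0 0 0 0 0 0; 0 0 0 0 0 0" --jaw 0.5

```text
time: 27.03
position: [0.612, 0.0388, 0.0357]
tool_rot: [0.973, 0.154, 0.172, -0.026]
ft_force: [-0.3, 0.7, 0.2]
grip_width: 0.043
grip_force: 0.0
```

Call:
move_arm --series "0 0 -10 0 0 0; 0 0 -30 0 0 0; 0 0 -60 0 0 0; 0 0 -95 0 0 0; 0 0 -130 0 0 0; 0 0 -165 0 0 0; 0 0 -165 0 0 0; 0 0 -165 0 0 0"

```text
time: 27.7
position: [0.5587, 0.0214, 0.1929]
tool_rot: [0.972, 0.154, 0.174, -0.025]
ft_force: [-0.7, -0.5, 0.3]
grip_width: 0.0432
grip_force: 0.0
```

```bash
python3 - <<'E'
from h import *
for n in("side","top"):
    c=robot.camera(n)
    for q in ["small_hook_grip","small_hook_seat","large_hook_grip","large_hook_seat","threadlock_bottle","tape_roll","spare_wheel","spanner"]: print(n,q,[(np.round(d["xyz"],3).tolist(),round(d["p"],2)) for d in robot.tip_of(c,q)])
    for q in ["small_hook_latch","large_hook_latch"]: print(n,q,[(np.round(d["xyz"],3).tolist(),round(d["p"],2)) for d in robot.search_frame(c,q)])
# brightness of top view along each hook's centre line ahead of the pin (dark dip = latch bar)
c=robot.camera("top"); im=cv2.GaussianBlur(c["img"],(0,0),.6).min(2)
for nm,pin,yaw,b in (("L",(.6154,.2969),19,51),("S",(.681,.0612),18,38.5)):
    d=np.array([np.cos(np.radians(yaw)),np.sin(np.radians(yaw))]); l=np.array([-d[1],d[0]])
    for off in(-6,0,6): print(nm,off,[(s,int(cv2.getRectSubPix(im,(1,1),tuple(map(float,px(c,np.r_[np.array(pin)+d*s/1e3+l*off/1e3,.022]))))[0,0])) for s in range(18,72,4)])
print(robot.get_obs()["position"]*1000)
E
```

```text
side small_hook_grip [([0.622, 0.04, 0.014], 0.89)]
side small_hook_seat [([0.679, 0.061, 0.021], 0.79)]
side large_hook_grip [([0.551, 0.275, 0.012], 0.57)]
side large_hook_seat [([0.614, 0.301, 0.018], 0.96), ([0.551, 0.274, 0.011], 0.37), ([0.621, 0.038, 0.015], 0.37)]
side threadlock_bottle [([0.63, 0.172, -0.001], 0.74)]
side tape_roll [([0.623, 0.039, 0.015], 0.74), ([0.722, -0.336, 0.001], 0.68)]
side spare_wheel [([0.41, -0.221, -0.001], 0.77)]
side spanner [([0.411, -0.222, 0.0], 0.61), ([0.465, 0.434, 0.001], 0.56), ([0.721, -0.336, 0.002], 0.45)]
side small_hook_latch []
side large_hook_latch []
top small_hook_grip [([0.62, 0.042, 0.009], 0.46)]
top small_hook_seat [([0.677, 0.063, 0.014], 0.65)]
top large_hook_grip [([0.548, 0.272, 0.014], 0.76), ([0.469, 0.432, 0.001], 0.47)]
top large_hook_seat [([0.61, 0.299, 0.017], 0.96)]
top threadlock_bottle [([0.678, 0.06, 0.016], 0.65), ([0.628, 0.174, -0.001], 0.53)]
top tape_roll [([0.724, -0.339, 0.0], 0.65)]
top spare_wheel [([0.408, -0.226, -0.001], 0.74)]
top spanner [([0.469, 0.434, 0.002], 0.47)]
top small_hook_latch []
t
[... 327 characters left out ...]
(58, 172), (62, 179), (66, 173), (70, 154)]
L 6 [(18, 245), (22, 240), (26, 220), (30, 175), (34, 129), (38, 109), (42, 102), (46, 105), (50, 122), (54, 148), (58, 169), (62, 175), (66, 166), (70, 143)]
S -6 [(18, 231), (22, 205), (26, 166), (30, 154), (34, 163), (38, 179), (42, 190), (46, 191), (50, 186), (54, 183), (58, 183), (62, 177), (66, 156), (70, 122)]
S 0 [(18, 231), (22, 198), (26, 151), (30, 129), (34, 141), (38, 163), (42, 177), (46, 181), (50, 182), (54, 183), (58, 182), (62, 173), (66, 152), (70, 122)]
S 6 [(18, 228), (22, 190), (26, 142), (30, 121), (34, 128), (38, 155), (42, 180), (46, 187), (50, 184), (54, 183), (58, 177), (62, 159), (66, 132), (70, 110)]
[558.   21.7 190.7]
```

```bash
python3 - <<'E'
from h import *
c=robot.camera("top"); now=c["img"].min(2); b=cv2.imread("pics/top0.png").min(2)
for nm,pin,yaw in (("L",(.6154,.2969),20),("S",(.681,.0612),18)):
    d=np.array([np.cos(np.radians(yaw)),np.sin(np.radians(yaw))]); l=np.array([-d[1],d[0]])
    for tag,im in(("base",b),("now",now)):
        print(nm,tag,"rows s, cols l=24..-24")
        for s in range(24,76,4): print(s,[int(cv2.getRectSubPix(im,(1,1),tuple(map(float,px(c,np.r_[np.array(pin)+d*s/1e3+l*o/1e3,.02]))))[0,0]) for o in range(24,-25,-4)])
E
```

```text
L base rows s, cols l=24..-24
24 [177, 192, 220, 233, 236, 236, 234, 231, 224, 210, 192, 176, 173]
28 [174, 179, 193, 208, 219, 224, 221, 218, 207, 190, 179, 174, 173]
32 [175, 175, 176, 183, 191, 197, 197, 192, 187, 178, 173, 173, 172]
36 [174, 173, 173, 174, 176, 178, 178, 176, 177, 175, 174, 174, 172]
40 [174, 174, 173, 173, 172, 173, 173, 174, 175, 174, 173, 173, 172]
44 [174, 174, 174, 174, 173, 174, 174, 173, 173, 173, 173, 173, 170]
48 [174, 174, 174, 176, 174, 173, 173, 173, 173, 174, 173, 173, 168]
52 [174, 173, 173, 175, 175, 174, 173, 174, 173, 174, 174, 173, 167]
56 [172, 172, 172, 173, 173, 173, 173, 173, 173, 173, 174, 172, 158]
60 [163, 170, 169, 170, 172, 173, 172, 172, 173, 174, 174, 169, 145]
64 [136, 150, 156, 160, 168, 170, 170, 172, 173, 173, 172, 166, 132]
68 [110, 119, 129, 135, 148, 157, 159, 166, 170, 172, 171, 158, 117]
72 [99, 100, 104, 108, 117, 128, 132, 145, 160, 165, 164, 143, 101]
L now rows s, cols l=24..-24
24 [241, 243, 237, 235, 239, 240, 239, 237, 231, 225, 232, 236, 224]
28 [241, 239, 219, 198, 207, 217, 218, 221, 216, 216, 233, 240, 234]
32 [241
[... 1895 characters left out ...]
9, 221, 161]
36 [219, 229, 206, 163, 133, 139, 151, 154, 181, 227, 239, 227, 165]
40 [225, 238, 230, 209, 172, 165, 173, 176, 197, 230, 240, 221, 177]
44 [222, 236, 237, 228, 191, 178, 181, 184, 201, 231, 239, 221, 189]
48 [203, 217, 221, 212, 191, 182, 183, 182, 193, 216, 227, 214, 189]
52 [187, 193, 196, 190, 185, 182, 182, 182, 186, 193, 198, 195, 186]
56 [182, 184, 183, 184, 182, 182, 183, 183, 183, 184, 186, 186, 184]
60 [181, 180, 177, 175, 171, 176, 183, 183, 182, 183, 182, 183, 180]
64 [171, 164, 157, 148, 145, 158, 173, 175, 174, 176, 177, 169, 161]
68 [142, 134, 125, 116, 116, 130, 145, 146, 146, 149, 146, 137, 126]
72 [118, 109, 104, 101, 100, 104, 111, 107, 108, 110, 104, 99, 95]
```

```bash
python3 - <<'E'
from h import *
print(plan((.4902,.2486,.1922),20))
E
```

```text
[   5.9 -236.7   -0.1    0.8   -0.1   -1.8]
```

Call:
move_arm --series "0 -30 -5 0 0 0; 1 -65 -5 0 0 0; 2 -100 -5 0 0 0; 3 -135 -3 0 0 0; 4 -170 -2 0 0 -1; 5 -205 0 0.8 0 -1.8; 6 -237 0 0.8 0 -1.8; 6 -237 0 0.8 0 -1.8" --jaw 0.55

```text
time: 29.57
position: [0.4879, 0.2533, 0.1921]
tool_rot: [0.969, 0.174, 0.171, -0.031]
ft_force: [-0.2, 0.1, -0.5]
grip_width: 0.0477
grip_force: 0.0
```

```bash
python3 - <<'E'
from h import *
for i in range(5): robot.camera("side")
print(plan((.5420,.2722,.036),20),robot.get_obs()["position"])
E
```

```text
[ -0.5  -5.5 166.    0.1  -0.1  -0.1] [0.5 0.2 0.2]
```

Call:
move_arm --series "0 -5.5 35 0 0 0; 0 -5.5 70 0 0 0; 0 -5.5 105 0 0 0; 0 -5.5 135 0 0 0; 0 -5.5 155 0 0 0; 0 -5.5 165 0 0 0; 0 -5.5 165 0 0 0; 0 -5.5 165 0 0 0"

```text
time: 30.48
position: [0.5419, 0.2723, 0.0371]
tool_rot: [0.97, 0.17, 0.171, -0.03]
ft_force: [0.1, -0.6, 0.1]
grip_width: 0.048
grip_force: 0.0
```

Call:
move_arm --series "0 0 0 0 0 0; 0 0 0 0 0 0; 0 0 0 0 0 0; 0 0 0 0 0 0; 0 0 0 0 0 0; 0 0 0 0 0 0; 0 0 0 0 0 0; 0 0 0 0 0 0" --jaw 0 --newtons 40

```text
time: 31.15
position: [0.5418, 0.2734, 0.0382]
tool_rot: [0.97, 0.171, 0.172, -0.03]
ft_force: [-2.1, -2.1, 6.6]
grip_width: 0.0252
grip_force: 40.0
```

```bash
python3 - <<'E'
from h import *
np.set_printoptions(precision=3)
robot.camera("side"); pinrel((.6154,.2969),-1.5); o=robot.get_obs(); print(o["grip_width"],o["grip_force"],o["position"])
E
```

```text
time 31.20 tool yaw 20.0 pin x 70.3 y -1.2 z 38.1 | F d -1.8 l -0.4 z 7.0 tilt [ 0.324  0.117 -0.939] d,l in tool: [0.938 0.026 0.344] [ 0.025 -1.     0.009]
0.02529061720803916 39.95992362499237 [0.542 0.273 0.038]
```

Call:
move_arm --series "1 0 -3 0 0 0; -6 0 -5.5 0 0 0; -12 -0.4 -7.5 0 0 0; -18 -0.5 -9.5 0 0 0; -24 -0.7 -12 0 0 0; -30 -0.9 -14 0 0 0; -36 -1 -16.3 0 0 0; -40 -1.1 -17.8 0 0 0"

```text
time: 31.87
position: [0.5095, 0.2606, 0.0432]
tool_rot: [0.968, 0.17, 0.183, -0.029]
ft_force: [17.9, 6.1, -5.2]
grip_width: 0.0252
grip_force: 40.0
```

```bash
python3 - <<'E'
from h import *
np.set_printoptions(precision=3)
robot.camera("side");robot.camera("side");robot.camera("side"); pinrel((.6154,.2969),-1.5)
E
```

```text
time 32.02 tool yaw 19.9 pin x 105.0 y 0.7 z 43.2 | F d 13.1 l 0.1 z -4.2 tilt [ 0.342  0.118 -0.932] d,l in tool: [0.932 0.024 0.362] [ 0.024 -1.     0.004]
```

Latch holds. Now move forward again, lower and release.

Call:
move_arm --series "5 0 1.9 0 0 0; 10 0.2 3.8 0 0 0; 16 0.4 6 0 0 0; 22 0.6 8.2 0 0 0; 28 0.8 10.5 0 0 0; 30 0.8 13.5 0 0 0; 29 0.8 16 0 0 0; 29 0.8 16 0 0 0"

```text
time: 32.68
position: [0.5316, 0.2697, 0.0376]
tool_rot: [0.969, 0.17, 0.174, -0.03]
ft_force: [-6.7, -6.2, 17.5]
grip_width: 0.0254
grip_force: 40.1
```

```bash
python3 - <<'E'
from h import *
np.set_printoptions(precision=3)
robot.camera("side");robot.camera("side"); pinrel((.6154,.2969),-1.5)
E
```

```text
time 32.78 tool yaw 19.9 pin x 81.2 y -0.9 z 37.6 | F d -9.2 l -4.4 z 18.0 tilt [ 0.327  0.118 -0.938] d,l in tool: [0.938 0.026 0.347] [ 0.025 -1.     0.008]
```

Call:
move_arm --series "1 0 -3 0 0 0; 1 0 -3 0 0 0; 1 0 -3 0 0 0; 1 0 -3 0 0 0; 1 0 -3 0 0 0; 1 0 -3 0 0 0; 1 0 -3 0 0 0; 1 0 -3 0 0 0" --jaw 0.55

```text
time: 33.45
position: [0.531, 0.2699, 0.0379]
tool_rot: [0.97, 0.171, 0.171, -0.03]
ft_force: [0.0, 1.2, -0.6]
grip_width: 0.0476
grip_force: 0.0
```

Call:
move_arm --series "0 0 -10 0 0 0; 0 0 -30 0 0 0; 0 0 -60 0 0 0; 0 0 -95 0 0 0; 0 0 -130 0 0 0; 0 0 -160 0 0 0; 0 0 -160 0 0 0; 0 0 -160 0 0 0"

```text
time: 34.12
position: [0.4797, 0.2512, 0.1909]
tool_rot: [0.969, 0.171, 0.174, -0.03]
ft_force: [-0.7, -0.8, -0.1]
grip_width: 0.0478
grip_force: 0.0
```

```bash
python3 - <<'E'
from h import *
for n in("side","top"):
    c=robot.camera(n)
    for q in ["small_hook_grip","small_hook_seat","large_hook_grip","large_hook_seat","threadlock_bottle"]: print(n,q,[(np.round(d["xyz"],3).tolist(),round(d["p"],2)) for d in robot.tip_of(c,q)])
o=robot.get_obs(); print(o["position"]*1000,o["ft_force"],o["grip_width"])
E
```

```text
side small_hook_grip []
side small_hook_seat [([0.681, 0.06, 0.018], 0.65)]
side large_hook_grip [([0.539, 0.27, 0.01], 0.95)]
side large_hook_seat [([0.604, 0.297, 0.018], 0.81), ([0.63, 0.172, 0.004], 0.26)]
side threadlock_bottle [([0.63, 0.174, 0.001], 0.82)]
top small_hook_grip [([0.622, 0.04, 0.012], 0.6)]
top small_hook_seat [([0.676, 0.064, 0.017], 0.71)]
top large_hook_grip [([0.538, 0.271, 0.013], 0.53)]
top large_hook_seat [([0.602, 0.299, 0.016], 0.71)]
top threadlock_bottle [([0.631, 0.176, -0.004], 0.58)]
[479.4 251.1 188. ] [-0.1  0.4  1. ] 0.04781232938076058
```

```bash
python3 -c "
from rig import robot
print(robot.hand_in())"
```

```text
the job is handed in; nothing more can be done
None
```

Both hooks are on their pins, latched (each held when I pulled back on it), lying on their plates and released. The job was handed in with no verdict returned, and the bottle is within a few millimetres of where it started.

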